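Draw the filter from the lamp house and show it at the light screen

TASK

Lift the keeper bow off the lamp house and hang it astride the rail's bar, let go; then swing the lamp house's hinged hood right back until it rests open, draw the filter plate standing under it straight up and out by its tab. Finish while still holding the plate: upright, centred and square in front of the light screen, about 5 cm from its face, at the screen's own height and touching nothing but the gripper. Do not knock the plate against the screen, and leave the small things around where they stand.

Things in the scene. Friction and masses are not known exactly. Their poses are not given: they have to be found in the camera images.
- lamphouse: Fixed white box, 90 (x) x 70 (y) mm, open rim 80 mm above the worktop, closed by the hood (top 120 mm when shut). Origin: centre of the underside. -x is its front (side of the hood's pull), +x the hinge side. Inside, 20 mm above the worktop, the filter plate stands in a slot along x that guides its lowest 42 mm (1.5 mm play each way).
- flap (a joint): The hood (hinged cover flap) of the lamp house, rad: 0 shut, grows as the front edge rises, 2.2 against its stop. Mass 0.12 kg. Light hinge: falls shut if let go below about 1.2, falls back to its stop by itself if let go beyond about 1.6.
- flap_bar (a point): Middle of the round bar of the hood's U-shaped pull: bar 9 mm thick, 62 mm long, parallel to the lamp house's y, 39 mm in front of the hood's front wall, 87 mm above the worktop when shut; below it only a lens collar (53 mm high, 10 mm out from the front wall). The bar may turn between the fingers as it is led round the hinge.
- flap_hinge (a point): Middle of the hood's hinge axis, on the far (+x) rim of the lamp house, 80 mm above the worktop; the axis runs along the lamp house's y. The pull's bar lies 128 mm from it, in front and 7 mm higher when shut.
- filter: Filter plate: steel frame with glass, 50 (x) x 6 (y) x 56 (z) mm, and a black tab on top, 24 (x) x 10 (y) mm, reaching 56 to 92 mm above the origin; 0.06 kg. Origin: centre of the bottom edge; y is the plate's normal, z up. At first hidden under the hood; with the hood open the tab stands 32 mm above the lamp house's rim. It stands with the lamp house's yaw.
- filter_mid (a point): Centre of the filter's glass, 28 mm above its bottom edge.
- bow: Keeper bow: inverted-U aluminium bracket, 0.2 kg, astride the hood. Crosspiece 88 (y) x 20 (x) x 6 mm; legs at its y ends reach 50 mm down; black upright grip on top 10 (x) x 40 (y) mm, 6 to 39 mm above the origin. Origin: middle of the crosspiece's underside. Two 8 mm ribs along x under it, at y = +-15 mm, 22 mm clear: the bar goes between them, so bow x lies along the bar.
- rail: Fixed stand: horizontal round bar along its own y, 140 mm long between two posts, bar 14 mm thick with its axis 110 mm above the worktop. Origin on the worktop below the bar's middle. It points roughly away from the robot; position and yaw vary.
- rail_mid (a point): Middle of the bar's axis (axes as rail: y along the bar). The bow may hang anywhere within 60 mm of it along the bar.
- viewer: Fixed small light panel on a foot, 100 (y) x 90 (z) mm, 16 mm thick, upper edge 130 mm above the worktop. Origin under the panel's middle on the worktop; its lit face looks along its own -x.
- screen (a point): Centre of the lit face, 85 mm above the worktop; axes as viewer (-x points out of the face).
- microscope2: Fixed microscope, never moving, about 0.4 m tall, standing behind the rail, left of the lamp house; its foot and stage cover about x 0.57 to 0.78, y 0.12 to 0.33 m. Not part of the work: go round it on the near side (the arm starts to the left of it, and a straight sweep to the lamp house strikes it). Origin: on the worktop under its middle.
- cover_tin: Flat tin 42x60x19 mm, bystander. Origin: centre of the underside, as for the other bystanders.
- case: Round screw case 37 mm wide, 58 mm high, bystander.
- eyepiece: Black eyepiece 34 mm wide, 46 mm high, bystander.
- cap: Black dust cap 31 mm wide, 14 mm high, bystander.
- slides: Slide box 69x100x33 mm, bystander.

How it is judged:
On the way, in this order (a step that is already met when the one before it is completed fails the run):
1. the keeper bow hangs astride the rail's bar, let go (x of bow in the frame of rail_mid between -0.014 and 0.014 m and y of bow in the frame of rail_mid between -0.06 and 0.06 m and z of bow in the frame of rail_mid between 0.002 and 0.016 m and angle between bow's own z axis and vertical below 0.35 rad and contact force between bow and rail above 0.3 N and contact force between the fingers and bow below 0.1 N and linear speed of bow below 0.05 m/s), for 0.3 s.
2. the hood is swung right back (value of joint flap above 1.9 rad), for 0.2 s.
3. the filter plate is drawn out clear above the lamp house, in the gripper (height (world z) of filter above 0.09 m and contact force between the fingers and filter above 1 N and contact force between filter and lamphouse below 0.1 N and value of joint flap above 1.9 rad), for 0.1 s.
At the end, for the whole second after the job is handed in: Plate held still, free of screen and lamp house, glass centre 20-85 mm out from the screen face and within 22 mm of its centre sideways and in height, square and upright within 0.2 rad; bow let go astride the bar (14 mm, 0.35 rad, within 60 mm of its middle); hood open beyond 1.9 rad (all of step 1 and value of joint flap above 1.9 rad and x of filter_mid in the frame of screen between -0.085 and -0.02 m and y of filter_mid in the frame of screen between -0.022 and 0.022 m and z of filter_mid in the frame of screen between -0.022 and 0.022 m and angle between the y axis of filter and the x axis of viewer, either way round below 0.2 rad and angle between filter's own z axis and vertical below 0.2 rad and contact force between the fingers and filter above 1 N and contact force between filter and viewer below 0.1 N and contact force between filter and lamphouse below 0.1 N and linear speed of filter below 0.03 m/s); the arm keeps its last pose, push and grip.
It fails at once if the filter plate is knocked against the screen (over 4 N) (contact force between filter and viewer above 4 N).
It fails at once if a bystander is shoved more than 30 mm or knocked over (distance of any of cover_tin, case, eyepiece, cap, slides from where it was at the start of the episode above 0.03 m or angle between any of cover_tin, case, eyepiece, cap, slides's own z axis and vertical above 0.5 rad).
It also fails if it takes over 67 s, if anything falls off the work surface, if the arm or the gripper's body presses on something with over 40 N, if the wrist force passes 120 N, or if a joint passes its speed limit or range.

ROBOT

A 6-joint arm with a two-finger parallel gripper is mounted at the origin on a cart in front of the work surface, level with it; the furniture and walls round the work are solid. World frame = base frame: x ahead of the robot, y to its left, z up, the work surface at z = 0. Lengths are in m, angles in rad, forces in N, time in s.
With the tool pointing down it reaches from about 0.275 to 0.825 m from the base axis. Payload 4.9 kg.
Tool frame: the origin (TCP) lies at the very end of the fingers, on their centre line; the grasp point (between the pads) lies 19 mm behind it; z points along the fingers, x is the direction in which the jaws open and shut, and the axes are right-handed (so a half turn about z gives the same grasp; the last joint's range is limited). The gripper opens to 85 mm and grips with 20 to 120 N. Pads are 22 mm wide; open, the fingers measure 114 mm over their backs; the gripper's body (76 mm by 85 mm) begins 54 mm behind the grasp point. The pads swing forward as they close: fully open they stand 13 mm farther back than shut.
Start: joints at [-1.361, 0.326, -0.193, 1.052, 0, 1.437], TCP at [0.185, -0.518, 0.231] pointing down, gripper open.
Joint ranges: [-2.65, 2.65], [-0.97, 1.79], [-1.3, 1.35], [-1.93, 2.1], [-1.47, 1.37], [-3.14, 3.14]. Speed limits (rad/s): [2.57, 2.57, 3.14, 3.14, 3.14, 3.14].

INTERFACE

Orientations are given as a 3x3 rotation matrix whose columns are the frame's x, y, z axes.
In Python, from rig import * gives the robot as it stands. Calls block until the motion is done:
- move_ptp(position, orientation): joint-space move of the TCP to a pose.
- move_l(position, v=0.15, frame=None, contact_N=None): straight line of the TCP; frame=None keeps the orientation; v is the mean speed in m/s. With contact_N (N) it stops when the force on the tool has changed by that much, and returns True; else False.
- movej(angles): joint-space move.
- command_gripper(opening, effort=None): finger opening in m; effort is the grip in N (None keeps the last); returns when the fingers have stopped.
- hold(seconds).
- inverse_kinematics(position, orientation): joint angles nearest the present ones, or None.
- camera(name): name is "side" or "top"; returns a dict with "frame" (400x640x3 uint8, red, green, blue), "z_map" (400x640 float32, m along the optical axis (not along the pixel's ray), 0 where there is no reading), "intrinsics" (3x3 intrinsics, pixels), "origin" and "rotation" of the camera in the world. Camera axes: x right, y down, z forward; pixel columns grow to the right and rows downward; lengths in m; the calibration is good to about 2 mm. A picture is of the moment at which its call begins.
A pose or a line that the arm cannot do raises IKError and nothing moves.
- finish_job(): hands the job in, once; it reports no verdict.
Readings, each from a call of its own:
- current_time_s(): time.
- current_qpos(): joint angles.
- current_joint_velocities(): joint speeds.
- current_effort(): joint torques, N m.
- current_tool_pos(): TCP position.
- current_orientation(): TCP orientation.
- current_contact_force(): force on the tool from outside, world axes, zero at the start.
- current_ft_torque(): the same for the moment, N m.
- current_grip_width(): finger opening in m.
Only numpy, scipy, OpenCV 4.12 (cv2) and the standard library are available. Lean on these libraries where they do the work, as an engineer would, in place of code of your own. Each camera call takes 0.05 s, during which the arm holds its last target.

## Working session

There is one attempt and no reset: what is moved stays moved. The work goes in short steps, each a Python script; the robot and the scene stay as the last script left them, time stands still between calls to the robot, and variables do not carry over. Pictures are saved under pics/ and viewed, and the job is handed in when it is done.

```bash
ls; mkdir -p pics; cat > h.py <<'E'
from rig import *
import numpy as np, cv2
def shot(name,fn):
    c=camera(name); cv2.imwrite('pics/'+fn+'.png',cv2.cvtColor(c['frame'],cv2.COLOR_RGB2BGR)); np.savez('pics/'+fn+'.npz',**c); return c
def pts(c):
    z=c['z_map'];K=c['intrinsics'];v,u=np.indices(z.shape)
    P=np.stack([(u-K[0,2])/K[0,0]*z,(v-K[1,2])/K[1,1]*z,z],-1)
    P=P@np.array(c['rotation']).T+np.array(c['origin']);P[z<=0]=np.nan;return P
E
python3 - <<'E'
from h import *
for n in('top','side'):
    c=shot(n,n+'0');print(n,c['origin'],c['rotation'],c['intrinsics'])
print(current_time_s(),current_tool_pos(),current_grip_width())
E
```

```text
pics
top [0.3203047  0.05333706 1.15305335] [[ 0.05350872 -0.9771947   0.2054929 ]
 [-0.99856168 -0.05305855  0.00770451]
 [ 0.00337435 -0.20560959 -0.97862828]] [[383.00865398   0.         319.64083367]
 [  0.         383.00865398 192.52568743]
 [  0.           0.           1.        ]]
side [-0.2931238  -0.81832696  0.84555798] [[ 7.32155205e-01 -3.53769957e-01  5.82061486e-01]
 [-6.81137836e-01 -3.80187013e-01  6.25706867e-01]
 [-6.40735223e-05 -8.54578641e-01 -5.19322003e-01]] [[469.47888508   0.         318.2729042 ]
 [  0.         469.47888508 206.63566345]
 [  0.           0.           1.        ]]
0.1 [ 0.18529367 -0.51729763  0.23057564] 0.08571673080112421
```

View pics/top0.png

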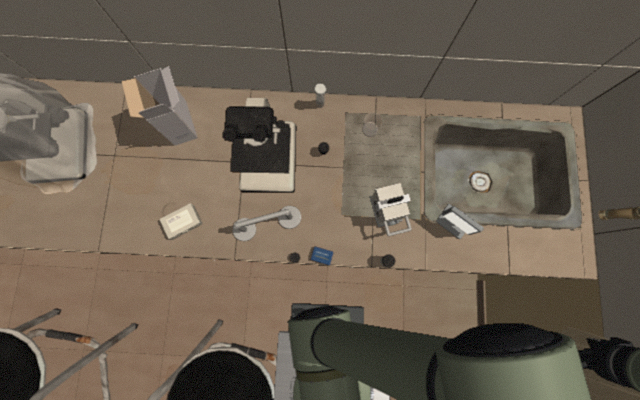

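View pics/side0.png

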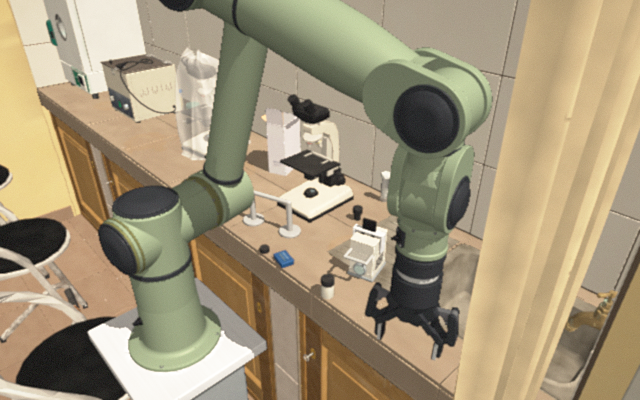

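Top view: lamp house with bow at about (393,207), rail from (244,229) to (290,217), viewer at (458,222). Cap, eyepiece, tin and case stand around (295,257), (323,148), (320,256) and (388,261). I'll zoom in and take 3D points.

```bash
python3 - <<'E'
import numpy as np,cv2
im=cv2.imread('pics/top0.png')[170:280,220:500]
cv2.imwrite('pics/z0.png',cv2.resize(im[:,130:],None,fx=5.3,fy=5.3,interpolation=cv2.INTER_CUBIC)[:600,:800])
cv2.imwrite('pics/z1.png',cv2.resize(im[:,:130],None,fx=5.3,fy=5.3,interpolation=cv2.INTER_CUBIC)[:600,:800])
c=dict(np.load('pics/top0.npz'))
z=c['z_map'];K=c['intrinsics'];v,u=np.indices(z.shape)
P=np.stack([(u-K[0,2])/K[0,0]*z,(v-K[1,2])/K[1,1]*z,z],-1)@c['rotation'].T+c['origin']
np.save('pics/P0.npy',P)
H=P[...,2]
m=np.clip(H,0,.2)/.2*255
m=cv2.applyColorMap(m.astype(np.uint8),cv2.COLORMAP_JET)[170:280,350:500]
cv2.imwrite('pics/z2.png',cv2.resize(m,None,fx=5.3,fy=5.3,interpolation=cv2.INTER_NEAREST))
print(np.nanmedian(H[230:250,330:360]))
# rail bar
def blob(u0,u1,v0,v1,lo,hi):
    s=P[v0:v1,u0:u1].reshape(-1,3);s=s[(s[:,2]>lo)&(s[:,2]<hi)];return s
s=blob(225,305,200,245,.095,.14);print('rail',len(s),s.mean(0),s.min(0),s.max(0),cv2.fitLine(s[:,:2].astype(np.float32),cv2.DIST_HUBER,0,.01,.01).ravel())
for lo,hi in((.145,.2),(.118,.145),(.105,.118),(.075,.1),):
  s=blob(365,420,175,240,lo,hi);r=cv2.minAreaRect(s[:,:2].astype(np.float32));print('lamp',lo,hi,len(s),s.mean(0).round(4),r)
for lo,hi in((.12,.145),(.05,.12)):
  s=blob(430,490,195,245,lo,hi);r=cv2.minAreaRect(s[:,:2].astype(np.float32));print('viewer',lo,hi,len(s),s.mean(0).round(4),r)
E
```

```text
0.0008678486272581942
rail 309 [0.45841889 0.21608002 0.11569036] [0.42797125 0.14255997 0.09780412] [0.48825192 0.2906808  0.12235225] [ 0.3150133  -0.94908726  0.4584189   0.21608002]
lamp 0.145 0.2 73 [ 0.5206 -0.1382  0.1644] ((0.5219030976295471, -0.13937540352344513), (0.009832639247179031, 0.0394715741276741), 17.334449768066406)
lamp 0.118 0.145 785 [ 0.5225 -0.1383  0.1243] ((0.5242522358894348, -0.13889460265636444), (0.09017221629619598, 0.0884326621890068), 17.346403121948242)
lamp 0.105 0.118 71 [ 0.5157 -0.1279  0.1145] ((0.522856593132019, -0.13712377846240997), (0.08905459195375443, 0.08350038528442383), 17.675251007080078)
lamp 0.075 0.1 229 [ 0.4709 -0.1471  0.0906] ((0.5050002932548523, -0.13882465660572052), (0.14406849443912506, 0.07430148124694824), 23.272449493408203)
viewer 0.12 0.145 259 [ 0.4843 -0.337   0.1294] ((0.48493802547454834, -0.3389210104942322), (0.1002722978591919, 0.018954617902636528), 55.05868911743164)
viewer 0.05 0.12 303 [ 0.4814 -0.3305  0.0867] ((0.48064976930618286, -0.33321040868759155), (0.09852316230535507, 0.015377013944089413), 46.93598175048828)
```

View pics/z0.png

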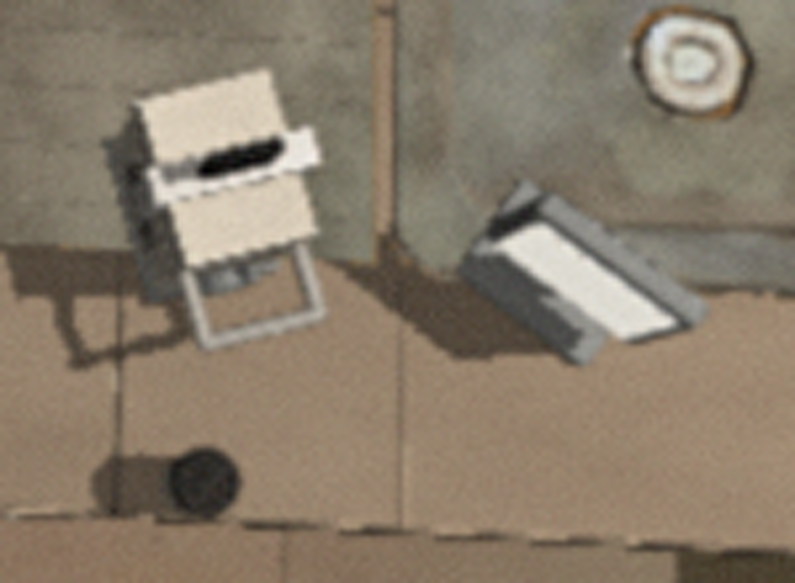

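View pics/z1.png

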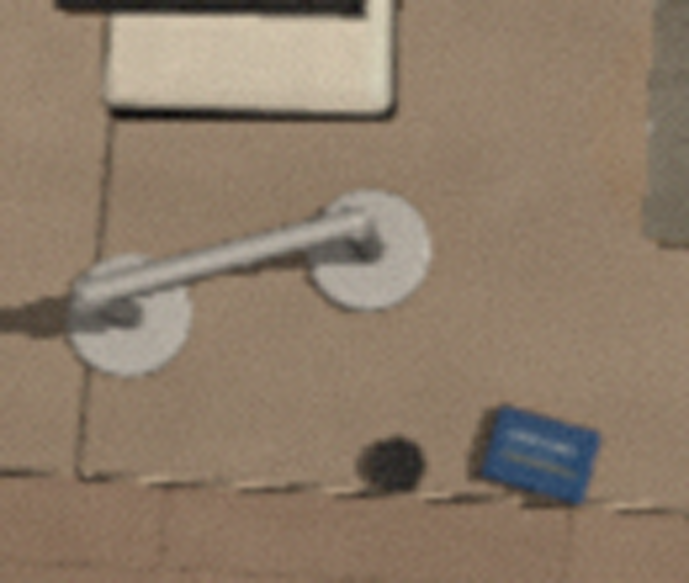

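View pics/z2.png

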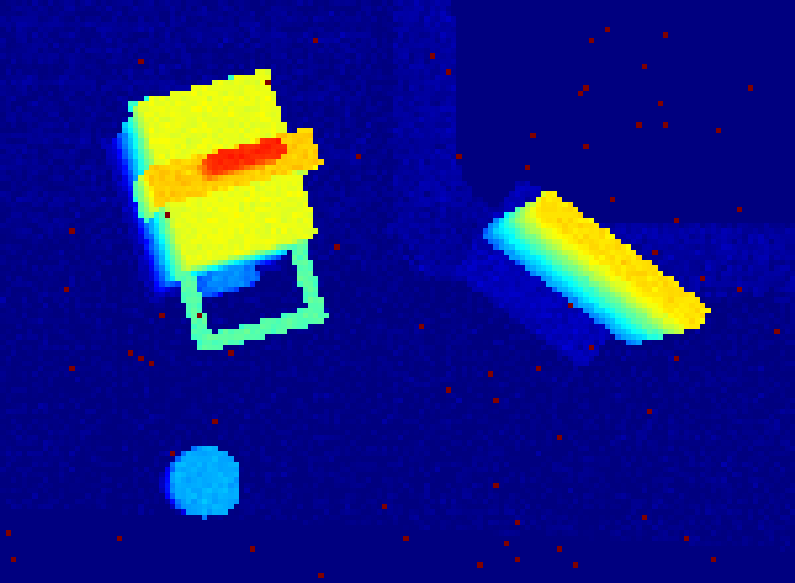

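```bash
cat >> h.py <<'E'
def R(yaw): # tool down, tool x along yaw
    c,s=np.cos(yaw),np.sin(yaw); return np.array([[c,s,0],[s,-c,0],[0,0,-1.]])
E
python3 - <<'E'
from h import *
P=np.load('pics/P0.npy')
def blob(u0,u1,v0,v1,lo,hi):
    s=P[v0:v1,u0:u1].reshape(-1,3);return s[(s[:,2]>lo)&(s[:,2]<hi)]
def rep(n,s):
    s=s.astype(np.float32); xy=s[:,:2]
    d=((xy[:,None]-xy[None])**2).sum(-1)**.5
    k=(d<.006).sum(1)>=4; xy=xy[k]
    h=cv2.minAreaRect(xy); print(n,len(s),k.sum(),'medz',np.median(s[:,2]),h)
rep('grip',blob(365,420,175,240,.14,.18))
rep('hood',blob(365,420,175,240,.112,.145))
rep('pull',blob(365,420,205,240,.08,.1))
rep('view',blob(430,490,195,245,.122,.14))
# cross-check: lamp yaw etc
for yaw in(.302,.302+np.pi):
  for p in((.522,-.139,.30),(.522,-.139,.13)):
    print('lamp',yaw,np.round(inverse_kinematics(p,R(yaw)),2))
for yaw in(-1.25,1.89):
    q=inverse_kinematics((.459,.216,.2),R(yaw));print('rail',yaw,None if q is None else np.round(q,2))
for yaw in(.302,.302+np.pi):
  for p in((.44,-.162,.09),(.644,-.1,.2)): print('bar',np.round(inverse_kinematics(p,R(yaw)),2))
for yaw in(-.61,-.61+np.pi): print('view',np.round(inverse_kinematics((.437,-.306,.15),R(yaw)),2))
E
```

```text
grip 80 80 medz 0.16632944 ((0.5219029188156128, -0.13936659693717957), (0.010009219869971275, 0.03949359059333801), 16.84138298034668)
hood 838 838 medz 0.12172933 ((0.5241774320602417, -0.13891388475894928), (0.090311199426651, 0.08841697126626968), 17.40815544128418)
pull 201 188 medz 0.0916324 ((0.4845166802406311, -0.1480063647031784), (0.1006685346364975, 0.07296271622180939), 24.788816452026367)
view 245 245 medz 0.13047035 ((0.48461365699768066, -0.3387218415737152), (0.1001441478729248, 0.01869007758796215), 53.795166015625)
lamp 0.302 [-0.4   0.27 -0.09  1.21  0.    0.87]
lamp 0.302 [-0.4   0.4  -0.37  0.81  0.    0.87]
lamp 3.443592653589793 [-0.4   0.27 -0.09  1.21  0.   -2.27]
lamp 3.443592653589793 [-0.4   0.4  -0.37  0.81  0.   -2.27]
rail -1.25 [ 0.29  0.27 -0.35  0.95  0.    3.12]
rail 1.89 [ 0.29  0.27 -0.35  0.95  0.   -0.02]
bar [-0.51  0.33 -0.59  0.64  0.    0.76]
bar [-0.27  0.54  0.05  1.09  0.    1.  ]
bar [-0.51  0.33 -0.59  0.64  0.   -2.38]
bar [-0.27  0.54  0.05  1.09  0.   -2.14]
view [-0.75  0.37 -0.36  0.85  0.    1.43]
view [-0.75  0.37 -0.36  0.85  0.   -1.71]
```

```bash
python3 - <<'E'
from h import *
move_ptp((.5219,-.1394,.26),R(.303));print(current_time_s())
command_gripper(.05)
move_l((.5219,-.1394,.142),v=.15);print(current_contact_force())
shot('side','side1')
command_gripper(0,40);print(current_grip_width(),current_time_s(),current_contact_force())
move_l((.5219,-.1394,.27),v=.15);print(current_grip_width(),current_time_s(),current_contact_force())
shot('side','side2');shot('top','top2')
E
```

```text
1.9417
[-0.31551748 -0.16499482 -0.34159248]
0.009129211825822995 3.8083 [-0.28189055  0.72682451  3.36262744]
0.00937175085809163 4.8083 [-0.11054352 -0.33840792 -1.88860982]
```

View pics/side2.png

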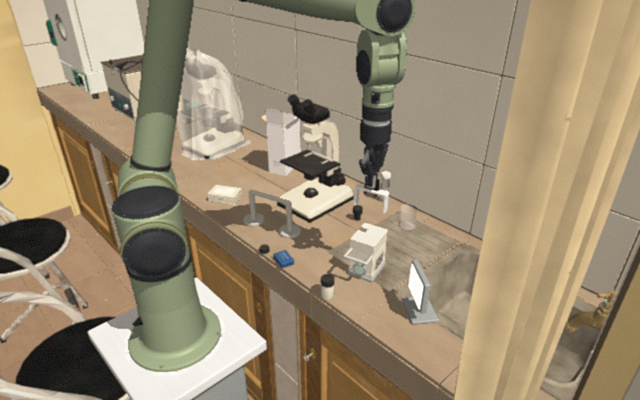

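Bow is held at about (370,195), lifted clear and level. Next I go by a near-side waypoint to the rail.

```bash
python3 - <<'E'
from h import *
move_ptp((.43,.05,.27),R(1.1))
move_ptp((.459,.2165,.24),R(1.891));print(current_time_s(),current_tool_pos())
hold(.1)
c=shot('top','top3');shot('side','side3')
im=c['frame'][180:260,200:330,::-1]
cv2.imwrite('pics/z3.png',cv2.resize(im,None,fx=6,fy=6,interpolation=cv2.INTER_CUBIC))
s=cv2.imread('pics/side3.png')[130:260,210:340];cv2.imwrite('pics/z3s.png',cv2.resize(s,None,fx=4.5,fy=4.5,interpolation=cv2.INTER_CUBIC))
E
```

```text
6.4833 [0.45970736 0.21570928 0.23950128]
```

View pics/z3.png

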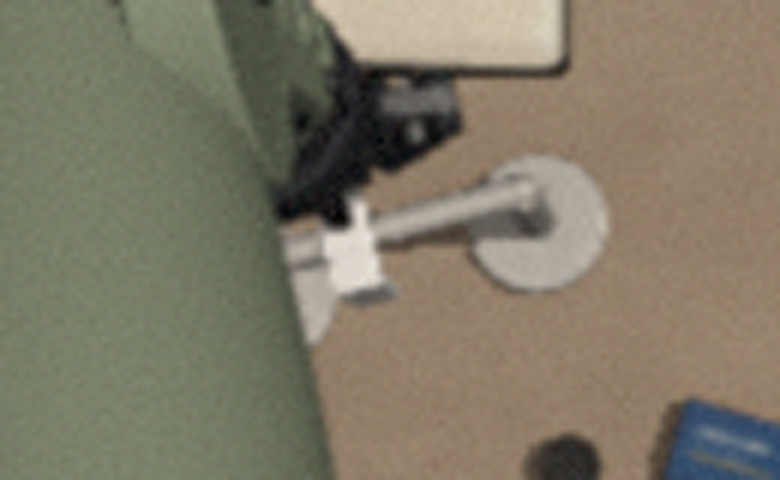

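View pics/z3s.png

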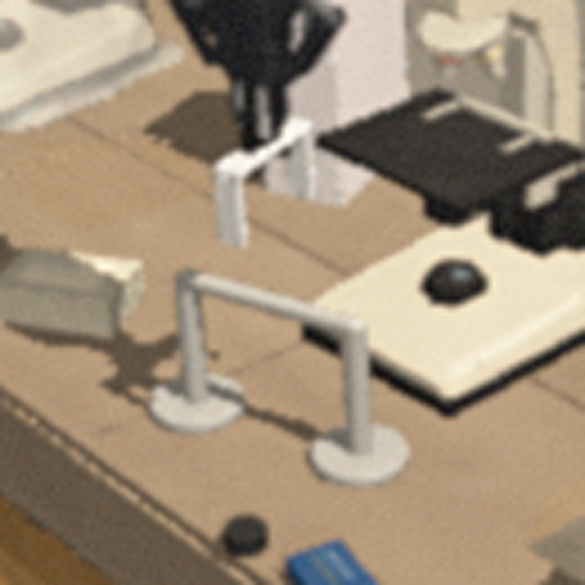

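```bash
python3 - <<'E'
from h import *
n=np.array([.949,.315]);t=np.array([.315,-.949])
for k in('top3','side3'):
    P=pts(dict(np.load('pics/'+k+'.npz')))
    s=P.reshape(-1,3); d=s[:,:2]-[.459,.2165]; a=d@n;b=d@t
    m=(abs(a)<.07)&(abs(b)<.03)&(s[:,2]>.215)&(s[:,2]<.2375)
    a,b,z=a[m],b[m],s[m,2]
    print(k,m.sum(),np.percentile(a,[0,2,50,98,100]).round(4),np.percentile(b,[0,2,50,98,100]).round(4),np.percentile(z,[5,50,95]).round(4))
    m2=(abs(d@t)<.06)&(abs(d@n)<.03)&(s[:,2]>.100)&(s[:,2]<.125)
    q=s[m2];print('rail',m2.sum(),np.percentile((d@n)[m2],[2,50,98]).round(4),np.median(q[:,2]),np.polyfit((d@t)[m2],(d@n)[m2],1))
    # leg ends
    m3=(abs(d@n)<.07)&(abs(d@t)<.03)&(s[:,2]>.17)&(s[:,2]<.215)
    aa=(d@n)[m3];print('legs',m3.sum(),np.median(aa[aa<0]) if (aa<0).any() else 0,np.median(aa[aa>0]) if (aa>0).any() else 0, s[m3,2].min() if m3.any() else 0)
print(current_tool_pos(),current_orientation().round(3).tolist())
E
```

```text
top3 114 [-0.0426 -0.0424 -0.0287 -0.009  -0.0075] [-0.008  -0.0076  0.0028  0.0119  0.012 ] [0.2228 0.2321 0.2351]
rail 143 [-0.0064 -0.0008  0.0067] 0.11642235652666977 [ 0.00049247 -0.00044972]
legs 20 -0.04222402779789358 0 0.17834634207244915
side3 143 [-0.046  -0.0449 -0.0125  0.0453  0.0484] [-0.0058 -0.0044  0.0102  0.0158  0.0164] [0.2173 0.2303 0.2349]
rail 149 [-0.0096 -0.0045  0.0038] 0.11448896584855284 [-0.00625991 -0.00392571]
legs 134 -0.04272243660310535 0.039802306103115886 0.17636406798212279
[0.45956528 0.21517235 0.24033542] [[-0.312, 0.95, 0.001], [0.95, 0.312, -0.0], [-0.0, 0.001, -1.0]]
```

Bow and bar agree within about 1 mm in both cameras, so I'll lower it.

```bash
python3 - <<'E'
from h import *
move_l((.4585,.2163,.145),v=.1);print(current_contact_force())
print(move_l((.4585,.2163,.122),v=.04,contact_N=4),current_tool_pos(),current_contact_force(),current_time_s())
shot('side','side4')
s=cv2.imread('pics/side4.png')[130:260,210:340];cv2.imwrite('pics/z4s.png',cv2.resize(s,None,fx=4.5,fy=4.5,interpolation=cv2.INTER_CUBIC))
E
```

```text
[ 0.56882536  0.23101941 -1.39329735]
True [0.4592232  0.21636084 0.13117956] [0.51635659 0.36025226 4.04947343] 8.2083
```

View pics/z4s.png

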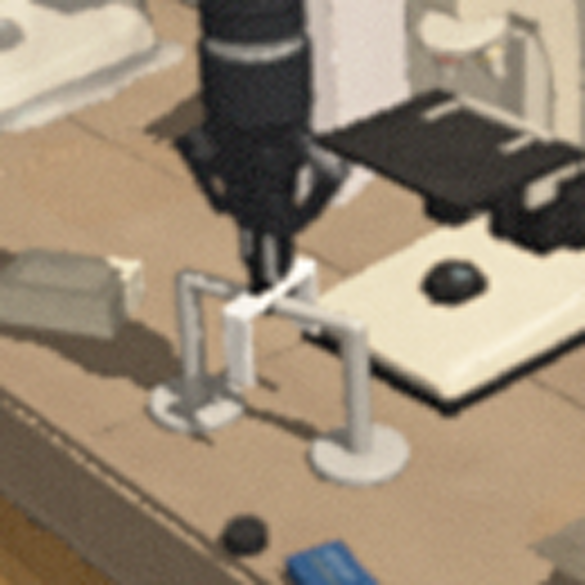

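Bow sits on the bar (contact at the expected height). Release, retreat, re-look.

```bash
python3 - <<'E'
from h import *
command_gripper(.035);hold(.1)
move_l((.4585,.2163,.26),v=.25)
move_ptp((.40,.03,.28),R(1.1));hold(.3)
print(current_time_s())
c=shot('top','top5');shot('side','side5')
s=cv2.imread('pics/side5.png')[130:310,210:450];cv2.imwrite('pics/z5s.png',cv2.resize(s,None,fx=3.3,fy=3.3,interpolation=cv2.INTER_CUBIC))
n=np.array([.949,.315]);t=np.array([.315,-.949])
P=pts(c).reshape(-1,3);d=P[:,:2]-[.459,.2165]
for lo,hi in((.117,.135),(.14,.17)):
    m=(abs(d@n)<.07)&(abs(d@t)<.06)&(P[:,2]>lo)&(P[:,2]<hi);m&=(lo>.13)|(abs(d@n)>.012)
    print(m.sum(),np.percentile((d@n)[m],[1,50,99]),np.percentile((d@t)[m],[1,50,99]),np.median(P[m,2]))
E
```

```text
10.5
146 [-0.04253758 -0.01738766  0.04459483] [-0.00901822  0.00242391  0.01054273] 0.12428332459667224
64 [-0.01684144  0.00082367  0.02102861] [-0.00398527  0.00145397  0.00561756] 0.1557243453752688
```

View pics/z5s.png

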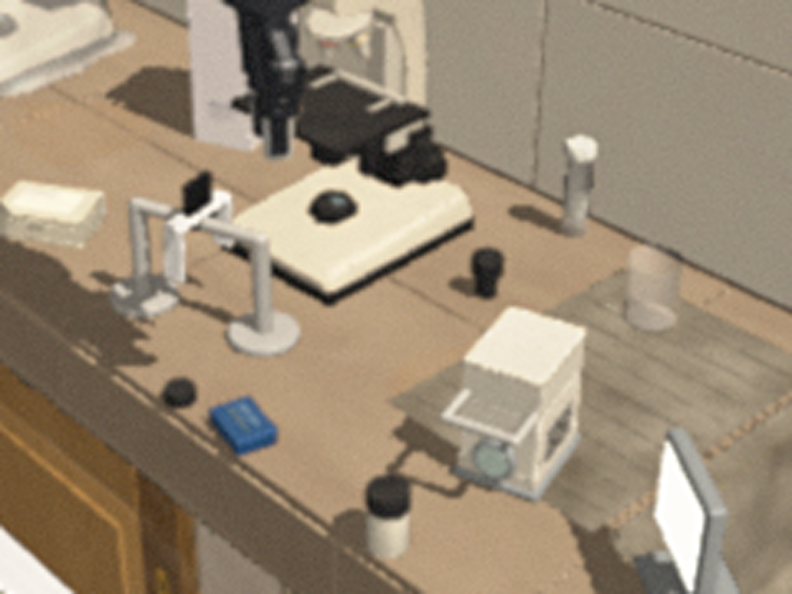

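View pics/top5.png

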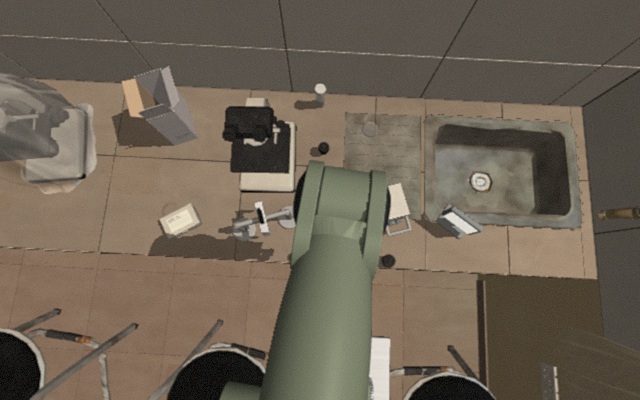

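Bow hangs level astride the bar. In this view (z5s) the hood's pull bar runs from about (447,413) to (530,437). I'll measure hood and bar next.

```bash
python3 - <<'E'
from h import *
def clean(xy):
    d=((xy[:,None]-xy[None])**2).sum(-1)**.5
    return xy[(d<.006).sum(1)>=5]
for k in('top0','side5'):
    P=pts(dict(np.load('pics/'+k+'.npz'))).reshape(-1,3)
    near=(abs(P[:,0]-.5)<.12)&(abs(P[:,1]+.14)<.09)
    yaw=.303;X=np.array([np.cos(yaw),np.sin(yaw)]);Y=np.array([-X[1],X[0]])
    d=P[:,:2]-[.5242,-.1389]; a,b=d@X,d@Y
    m=near&(P[:,2]>.112)&(P[:,2]<(.126))&(abs(a)<.06)
    xy=clean(P[m,:2].astype(np.float32));print(k,'hood',len(xy),cv2.minAreaRect(xy),np.median(P[m,2]))
    m=near&(P[:,2]>.075)&(P[:,2]<.1)&(a<-.07)&(a>-.105)&(abs(b)<.026)
    print('bar',m.sum(),'a',np.percentile(a[m],[2,50,98]).round(4),np.polyfit(b[m],a[m],1),'z',np.median(P[m,2]))
    m=near&(P[:,2]>.075)&(P[:,2]<.1)&(a<-.06)&(a>-.105)
    print('pull b',np.percentile(b[m],[1,99]))
E
```

```text
top0 hood 655 ((0.522757887840271, -0.13474884629249573), (0.09038703888654709, 0.07892082631587982), 17.75461196899414) 0.12102880616725054
bar 60 a [-0.0873 -0.0833 -0.0789] [ 9.29035332e-05 -8.32350933e-02] z 0.09151885240670965
pull b [-0.03513452  0.03478506]
side5 hood 561 ((0.5246071219444275, -0.14290280640125275), (0.09600517153739929, 0.07013996690511703), 17.634164810180664) 0.12050844371179648
bar 68 a [-0.0905 -0.0863 -0.0801] [-0.0068719  -0.08580572] z 0.09055379504369071
pull b [-0.03808921  0.03024779]
```

```bash
python3 - <<'E'
from h import *
yaw=.305;X=np.array([np.cos(yaw),np.sin(yaw),0]);C=np.array([.5247,-.1388,0])
b=C-.0835*X
command_gripper(.03)
move_ptp((b[0],b[1],.2),R(yaw));print(current_time_s())
shot('side','side6')
print(move_l((b[0],b[1],.068),v=.15,contact_N=8),current_contact_force())
command_gripper(0,25);f=current_contact_force();print(current_grip_width(),f,'fx',f@X,current_time_s())
shot('side','side6b')
s=cv2.imread('pics/side6b.png')[180:310,290:450];cv2.imwrite('pics/z6.png',cv2.resize(s,None,fx=4.5,fy=4.5,interpolation=cv2.INTER_CUBIC))
E
```

```text
11.6917
True [-5.02567217  1.52549757 16.83759164]
0.007938049839770325 [-1.93680721 -0.21015483  7.08054709] fx -1.9105257161189875 12.85
```

View pics/z6.png

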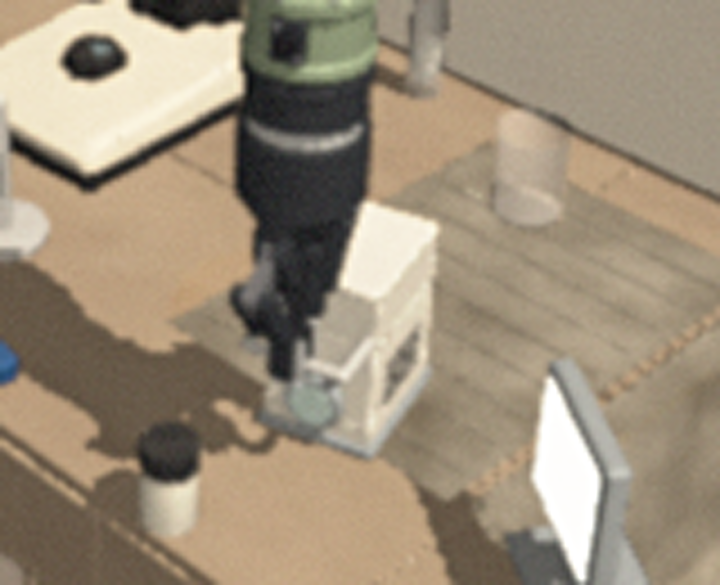

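```bash
python3 - <<'E'
from h import *
print(current_tool_pos(),current_contact_force(),current_grip_width())
P=pts(dict(np.load('pics/side6.npz'))).reshape(-1,3)
yaw=.305;X=np.array([np.cos(yaw),np.sin(yaw)]);Y=np.array([-X[1],X[0]])
d=P[:,:2]-[.5247,-.1388];a,b=d@X,d@Y
m=(abs(b)<.04)&(a>-.11)&(a<-.05)&(P[:,2]>.04)&(P[:,2]<.1)
for aa,bb,z in zip(a[m][::4],b[m][::4],P[m,2][::4]): print(round(aa*1000),round(bb*1000),round(z*1000),end=' | ')
s=cv2.imread('pics/side6.png')[180:310,290:450];cv2.imwrite('pics/z6a.png',cv2.resize(s,None,fx=4.5,fy=4.5,interpolation=cv2.INTER_CUBIC))
E
```

```text
[ 0.44360225 -0.16280619  0.07546405] [-1.37988458  1.00891742  7.49520382] 0.007825620693461221
-51 26 94 | -61 27 93 | -65 28 91 | -70 28 92 | -73 30 90 | -86 29 95 | -72 24 88 | -83 22 92 | -83 33 85 | -88 20 93 | -57 -33 92 | -92 23 91 | -89 13 93 | -83 4 92 | -54 -37 89 | -85 15 86 | -84 4 90 | -67 -32 92 | -92 12 89 | -90 1 92 | -87 -9 93 | -70 -33 91 | -88 5 86 | -88 -7 90 | -86 -17 93 | -76 -33 92 | -88 -4 86 | -88 -15 90 | -83 -25 90 | -83 -36 95 | -88 -15 87 | -87 -27 91 | -84 -36 92 | -53 2 53 | -90 -25 89 | -89 -36 92 | -52 8 47 | -51 -3 50 | -88 -36 89 | -53 8 44 | -56 -5 51 | -57 12 42 | -58 0 47 | -54 -10 48 | -58 0 43 | -57 -12 47 | -58 -10 44 | -51 -18 43 |
```

View pics/z6a.png

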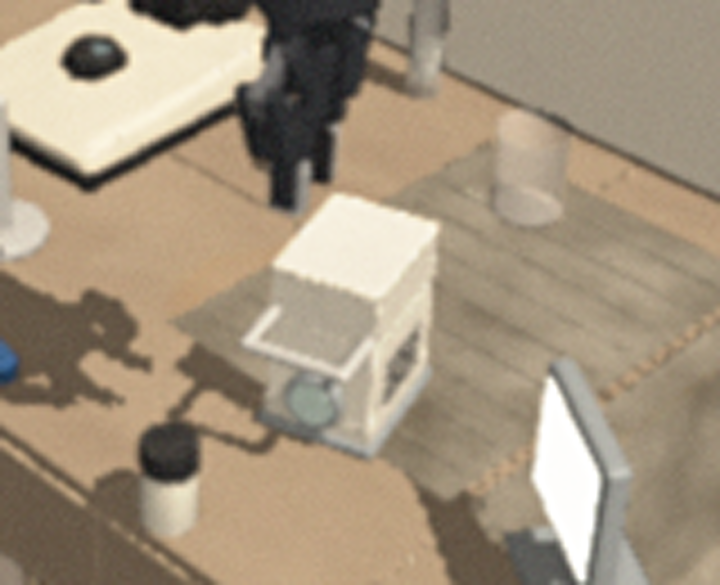

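```bash
python3 - <<'E'
from h import *
yaw=.305;X=np.array([np.cos(yaw),np.sin(yaw),0]);H=np.array([.5247,-.1388,0.08])+.0442*X
command_gripper(0,40)
off=current_tool_pos()[2]-.087;print(off)
def tgt(p): a=p+.055; return H+.128*(-np.cos(a)*X)+np.array([0,0,.128*np.sin(a)+off])
for p in (.15,.35,.55):
    move_l(tgt(p),v=.12);f=current_contact_force();print(p,f.round(1),current_grip_width(),(current_tool_pos()-tgt(p)).round(4))
shot('side','side7');print(current_time_s())
s=cv2.imread('pics/side7.png')[150:310,290:450];cv2.imwrite('pics/z7.png',cv2.resize(s,None,fx=3.7,fy=3.7,interpolation=cv2.INTER_CUBIC))
E
```

```text
-0.011495309656257793
0.15 [-4.   1.1 -1.5] 0.007361986733832812 [-0.0016  0.001  -0.0004]
0.35 [-7.6  0.8  1.6] 0.007364905216070573 [-0.0021  0.0008 -0.0004]
0.55 [-10.4  -0.3   7.2] 0.007161682962904893 [-0.0029  0.0005 -0.0003]
14.2167
```

View pics/z7.png

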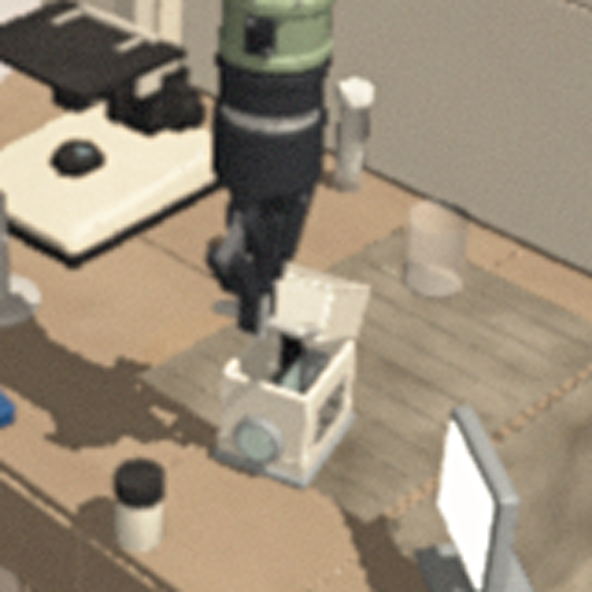

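Hood is opening (about 0.55 rad, filter tab visible at (290,355)). The outward radial force says my arc is 2–3 mm tight, so I'll adjust and go on.

```bash
python3 - <<'E'
from h import *
yaw=.305;X=np.array([np.cos(yaw),np.sin(yaw),0]);H=np.array([.5247,-.1388,0.08])+.042*X
off=-.0115
def tgt(p): a=p+.055; return H+.1285*(-np.cos(a)*X)+np.array([0,0,.1285*np.sin(a)+off])
for p in (.75,.95,1.15,1.35,1.55,1.75,1.95,2.08):
    move_l(tgt(p),v=.13);f=current_contact_force();print(p,f.round(1),round(current_grip_width(),4),(current_tool_pos()-tgt(p)).round(4))
    if np.linalg.norm(f)>30: break
shot('side','side8');print(current_time_s())
s=cv2.imread('pics/side8.png')[120:310,290:480];cv2.imwrite('pics/z8.png',cv2.resize(s,None,fx=3.1,fy=3.1,interpolation=cv2.INTER_CUBIC))
E
```

```text
0.75 [-7.3  2.2  3.5] 0.0069 [-0.0015  0.0009 -0.    ]
0.95 [-10.    2.8  12.2] 0.0069 [-0.0014  0.0007  0.0009]
1.15 [-6.9  2.7 12.3] 0.0068 [0.0002 0.0011 0.0013]
1.35 [-3.4  4.1  8.9] 0.007 [0.0009 0.0014 0.0009]
1.55 [-2.3  5.1  4. ] 0.0071 [ 0.0006  0.0013 -0.0001]
1.75 [-2.1  6.   4.2] 0.007 [0.0004 0.001  0.    ]
1.95 [-0.6  4.2  2.5] 0.0072 [ 0.0003  0.0003 -0.0001]
2.08 [0.8 3.3 2.8] 0.0068 [ 0.0004 -0.      0.0001]
16.975
```

View pics/z8.png

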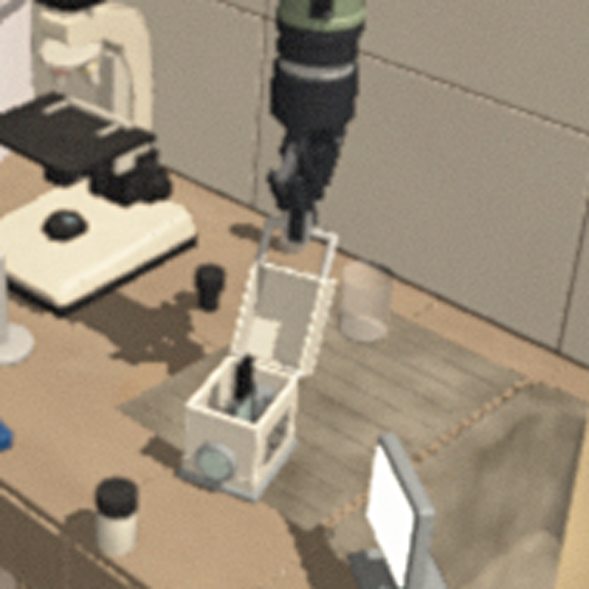

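```bash
python3 - <<'E'
from h import *
command_gripper(.035)
p=current_tool_pos();move_l((p[0],p[1],.30),v=.2)
move_ptp((.33,.13,.36),R(.9));hold(.2)
c=shot('top','top9');shot('side','side9');print(current_time_s())
s=cv2.imread('pics/side9.png')[150:310,290:480];cv2.imwrite('pics/z9.png',cv2.resize(s,None,fx=3.1,fy=3.1,interpolation=cv2.INTER_CUBIC))
s=cv2.imread('pics/top9.png')[150:270,340:500];cv2.imwrite('pics/z9t.png',cv2.resize(s,None,fx=5,fy=5,interpolation=cv2.INTER_CUBIC))
E
```

```text
19.8667
```

View pics/z9.png

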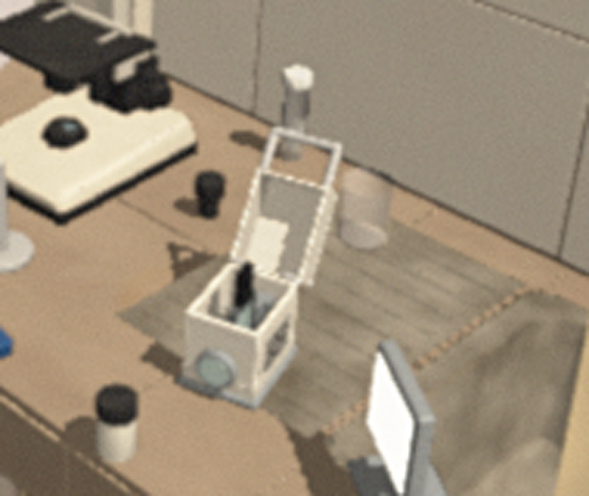

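View pics/z9t.png

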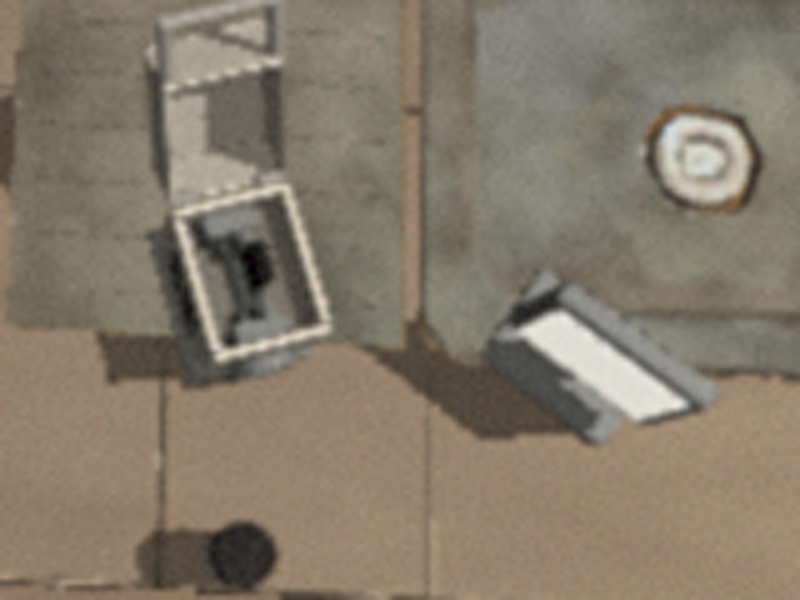

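Hood stays fully back. In the top crop (z9t) the open rim has corners at (178,210), (285,190), (328,330) and (218,360), with the tab at about (257,265). Next I measure tab and viewer.

```bash
python3 - <<'E'
from h import *
yaw=.305;X=np.array([np.cos(yaw),np.sin(yaw)]);Y=np.array([-X[1],X[0]])
C=np.array([.5247,-.1388])
vy=-.62;VX=np.array([np.cos(vy),np.sin(vy)]);VY=np.array([-VX[1],VX[0]])
for k in('top9','side9'):
    c=dict(np.load('pics/'+k+'.npz'));P=pts(c).reshape(-1,3);col=c['frame'].reshape(-1,3).astype(int)
    d=P[:,:2]-C;a,b=d@X,d@Y
    m=(abs(a)<.03)&(abs(b)<.028)&(P[:,2]>.085)&(P[:,2]<.118)
    print(k,'tab',m.sum(),np.percentile(a[m],[2,50,98]).round(4),np.percentile(b[m],[2,50,98]).round(4),np.percentile(P[m,2],[50,95]),P[m,:2].mean(0))
    if m.sum()>5: print(cv2.minAreaRect(P[m,:2].astype(np.float32)))
    m=(abs(a)<.05)&(abs(b)<.045)&(P[:,2]>.073)&(P[:,2]<.087)&((abs(a)>.037)|(abs(b)>.027))
    xy=P[m,:2].astype(np.float32);print('rim',m.sum(),np.percentile(a[m],[2,98]),np.percentile(b[m],[2,98]),cv2.minAreaRect(xy))
    # viewer
    d=P[:,:2]-[.4846,-.3387];a,b=d@VX,d@VY
    m=(abs(a)<.03)&(abs(b)<.065)&(P[:,2]>.122)&(P[:,2]<.137)
    xy=P[m,:2].astype(np.float32);dd=((xy[:,None]-xy[None])**2).sum(-1)**.5;xy=xy[(dd<.006).sum(1)>=4]
    print('view top',m.sum(),cv2.minAreaRect(xy),xy.mean(0))
    m=(abs(a)<.03)&(abs(b)<.04)&(P[:,2]>.055)&(P[:,2]<.115)
    if m.sum()>20:
        s=np.polyfit(b[m],a[m],1);r=a[m]-np.polyval(s,b[m]);kk=abs(r)<.005;s=np.polyfit(b[m][kk],a[m][kk],1)
        print('face',kk.sum(),'a0',s[1],'yaw',vy-np.arctan(s[0]))
E
```

```text
top9 tab 49 [-0.0126 -0.0025  0.0095] [-0.0043  0.0022  0.005 ] [0.11090752 0.1149241 ] [ 0.52240276 -0.1379955 ]
((0.5235191583633423, -0.13905088603496552), (0.023262111470103264, 0.00973212905228138), 17.72053337097168)
rim 251 [-0.04537364  0.04894306] [-0.03438931  0.0347445 ] ((0.526683509349823, -0.13814367353916168), (0.09537839889526367, 0.06978451460599899), 17.37769317626953)
view top 246 ((0.48522132635116577, -0.3389005959033966), (0.09925674647092819, 0.018359068781137466), 55.12529754638672) [ 0.48418415 -0.3376876 ]
face 202 a0 -0.00802345880619 yaw -0.6101859587276774
side9 tab 63 [-0.016  -0.0095  0.0083] [-0.0082 -0.0059  0.0011] [0.10330212 0.11434481] [ 0.51990977 -0.14533515]
((0.5221138596534729, -0.14283448457717896), (0.024758784100413322, 0.010353258810937405), 16.870107650756836)
rim 251 [-0.0482237   0.04866057] [-0.03805655  0.03164435] ((0.5258044004440308, -0.14182209968566895), (0.0991879552602768, 0.07189200818538666), 17.412002563476562)
view top 223 ((0.48329198360443115, -0.34170520305633545), (0.09969130158424377, 0.017267227172851562), 55.296119689941406) [ 0.47975898 -0.3454014 ]
face 246 a0 -0.006745646683351615 yaw -0.6153648606040837
```

```bash
python3 - <<'E'
from h import *
yw=.306+np.pi/2; x,y=.5232,-.1395
command_gripper(.035)
move_ptp((x,y,.22),R(yw));print(current_time_s())
print(move_l((x,y,.085),v=.15,contact_N=8),current_tool_pos(),current_contact_force())
command_gripper(0,60);print(current_grip_width(),current_contact_force(),current_time_s(),current_tool_pos())
shot('side','side10')
s=cv2.imread('pics/side10.png')[150:310,290:480];cv2.imwrite('pics/z10.png',cv2.resize(s,None,fx=3.1,fy=3.1,interpolation=cv2.INTER_CUBIC))
E
```

```text
21.4583
False [ 0.52393771 -0.13961621  0.08593463] [-0.159872   -0.52254795  0.06777968]
0.008961018433769178 [-0.70283836  0.30715552  5.91023947] 22.85 [ 0.52407382 -0.13977233  0.08609157]
```

View pics/z10.png

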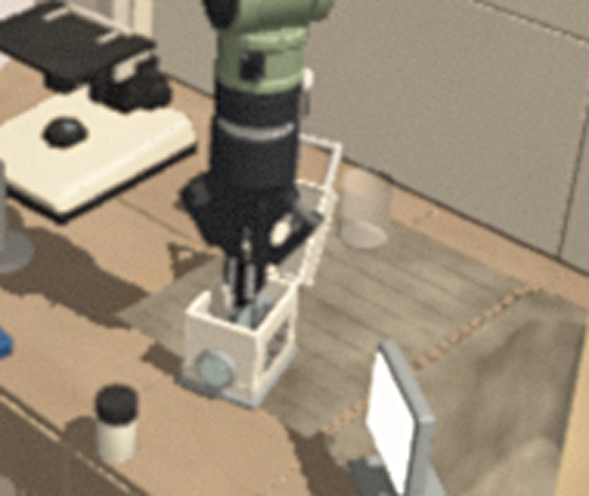

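Tab gripped (9 mm, small side forces) and the hood is still back. Lift straight up.

```bash
python3 - <<'E'
from h import *
p=current_tool_pos()
for z in(.10,.13,.16,.225):
    print(move_l((p[0],p[1],z),v=.1,contact_N=20),current_contact_force().round(1),round(current_grip_width(),4))
hold(.2);print(current_time_s(),current_tool_pos())
c=shot('side','side11')
s=cv2.imread('pics/side11.png')[120:310,290:480];cv2.imwrite('pics/z11.png',cv2.resize(s,None,fx=3.1,fy=3.1,interpolation=cv2.INTER_CUBIC))
E
```

```text
False [ 0.1  0.2 -0.1] 0.0087
False [ 0.4  0.3 -0.3] 0.0088
False [ 0.6 -0.3 -0.5] 0.0092
False [-0.1 -0.6 -0.6] 0.009
25.1 [ 0.52362456 -0.13956821  0.2242322 ]
```

View pics/z11.png

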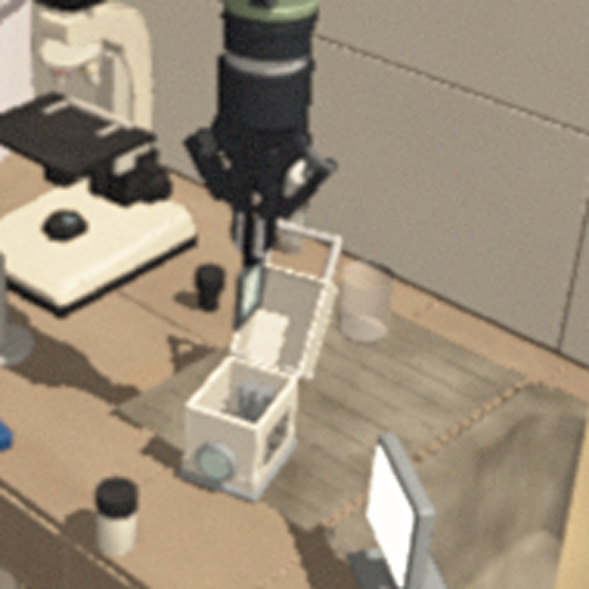

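Plate is out, hanging upright. Carry to the screen at height, then down.

```bash
python3 - <<'E'
from h import *
x,y=.437,-.3062;yw=-.612+np.pi
move_ptp((x,y,.23),R(yw));print(current_time_s(),current_tool_pos())
print(move_l((x,y,.123),v=.08,contact_N=5),current_contact_force().round(1),current_grip_width());hold(.4)
print(current_time_s(),current_tool_pos())
shot('side','side12');shot('top','top12')
s=cv2.imread('pics/side12.png')[170:330,320:500];cv2.imwrite('pics/z12.png',cv2.resize(s,None,fx=3.7,fy=3.7,interpolation=cv2.INTER_CUBIC))
VX=np.array([np.cos(-.612),np.sin(-.612)]);VY=np.array([-VX[1],VX[0]])
for k in('side12','top12'):
    P=pts(dict(np.load('pics/'+k+'.npz'))).reshape(-1,3);d=P[:,:2]-[.4845,-.3395];a,b=d@VX,d@VY
    for nm,lo,hi,A0,A1 in(('plate',.062,.108,-.085,-.03),('plate z',.04,.112,-.085,-.03),('face',.06,.12,-.02,.02)):
        m=(a>A0)&(a<A1)&(abs(b)<.055)&(P[:,2]>lo)&(P[:,2]<hi)
        if m.sum()<8: print(k,nm,m.sum());continue
        s=np.polyfit(b[m],a[m],1)
        print(k,nm,m.sum(),'a',np.percentile(a[m],[2,50,98]).round(4),'b',np.percentile(b[m],[2,50,98]).round(4),'z',np.percentile(P[m,2],[2,98]).round(4),'slope',s.round(3),'tilt',np.polyfit(P[m,2],a[m],1)[0].round(3))
E
```

```text
26.1 [ 0.4371669  -0.3058144   0.22992376]
False [ 0.5 -0.3  0.2] 0.009093453840463155
27.9833 [ 0.43705715 -0.3062407   0.12310501]
side12 plate 130 a [-0.0598 -0.058  -0.0541] b [-0.0283 -0.0072  0.0209] z [0.0626 0.1055] slope [-0.029 -0.058] tilt 0.015
side12 plate z 150 a [-0.0599 -0.0581 -0.0541] b [-0.0282 -0.0079  0.0219] z [0.0595 0.1105] slope [-0.03  -0.058] tilt 0.009
side12 face 416 a [-0.0084 -0.0067  0.0072] b [-0.0525 -0.0246  0.0413] z [0.0613 0.1191] slope [-0.08  -0.006] tilt -0.006
top12 plate 47 a [-0.061  -0.0594 -0.0574] b [-0.0059  0.0126  0.0255] z [0.0633 0.1018] slope [-0.007 -0.059] tilt 0.021
top12 plate z 63 a [-0.061  -0.0595 -0.0559] b [-0.0067  0.0135  0.0254] z [0.0578 0.1116] slope [ 0.014 -0.06 ] tilt 0.005
top12 face 136 a [-0.0095 -0.0082  0.0007] b [-0.0012  0.0295  0.0512] z [0.0608 0.1178] slope [ 0.075 -0.01 ] tilt 0.008
```

View pics/z12.png

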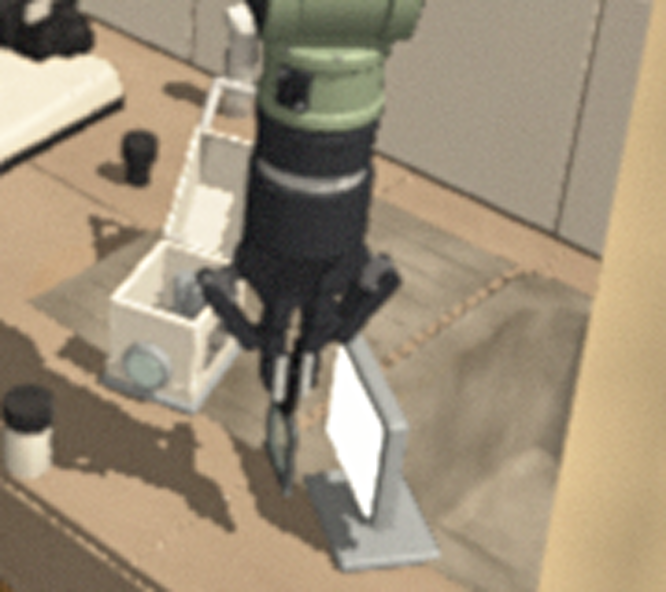

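View pics/side12.png

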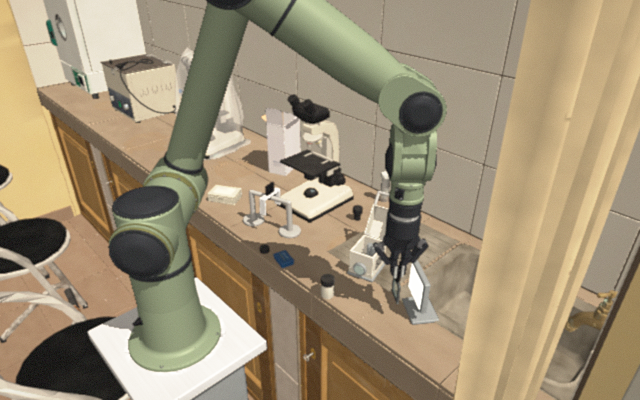

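Plate measures about 50 mm from the face, within about 3 mm of centre, and square within about 0.03 rad. Bow at (270,188) is on the bar, the hood is open, and the bystanders are in place. Handing in.

```bash
python3 - <<'E'
from h import *
print(np.abs(current_joint_velocities()).max(),current_grip_width(),current_contact_force().round(1),current_time_s())
finish_job()
E
```

```text
0.001705428149453103 0.008964810601695707 [ 0.1  0.7 -0.4] 28.0833
the job is handed in; nothing more can be done
```

I hung the bow astride the rail's bar and let go, swung the hood right back, and drew the plate out by its tab. I handed the job in at 28.1 s with the plate held in front of the screen; no verdict was reported.

**Last checks**
- **Plate:** about 50 mm from the screen face, centred within about 3 mm. Bottom edge about 57 mm above the worktop, which puts the glass centre at the screen's height. Square and upright within about 0.03 rad.
- **Grip:** 9 mm on the tab, arm at rest, and no outside force on the tool beyond 1 N.
- **Bow:** sits level and within about 1 mm of the bar's centre line, measured after release. The last picture still shows it on the bar.
- **Hood and bystanders:** the hood rests open at its stop and the bystanders in view stand where they were, but I judged these by eye in the last side view only.

**Disagreements**
- **Camera offset:** the two cameras differ by 3–4 mm around the lamp house and viewer. I relied mainly on the top one, so the final position carries that uncertainty.
- **Contact at the hood's pull:** the descent met about 17 N, 7 mm above the planned depth, so I gripped the bar nearer the fingertips. While swinging the hood, forces reached about 16 N, and I corrected the arc by about 2 mm.

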